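# Tip up a flaring mandrel in the cradle and hang it on the rack

### The job

Lay the flaring mandrel level in the cradle with its handle sticking out at the end away from the tail pad, and let go of it. Then tip the cradle fully up without holding the mandrel, take the mandrel by its raised handle and hang it upright, handle up, by its collar in the slot of the rack, well inside the slot, and let go. Do not drop it and leave the other things on the bench where they are.

Things in the scene. Friction and masses are not known exactly. Their poses are not given: they have to be found in the camera images.
- mandrel: flaring mandrel, 200 mm long, about 0.2 kg: round steel shank 14 mm in diameter, a steel collar 38 mm in diameter, a round wooden handle 24 mm in diameter. Origin on the axis at the collar's underside (shank side); x axis along the tool to the handle: nose (tapered over 8 mm) at x = -112 mm, collar 0 to 8, handle 8 to 88. Centre of mass near x = -24. Starts level, handle to the rest's +x
- rest: notched wooden rest, fixed, plank 150 x 60 x 18 mm. The mandrel starts in its two V saddles, axis 60 mm above the table, its origin within 6 mm of this origin along x (the tool's line). Origin on the table; plank's middle at x = -55 mm, saddles (8 mm thick, rising 10 mm above the shank's axis) at x = -95 and -14; between them nothing but the plank
- stand: blue stand of the tipping cradle, fixed: base plate 150 x 112 x 12 mm, two uprights 117 mm tall (22 x 8 mm, at y = +-44 mm) with the pivot between them, a level stop 88 mm tall at x = 40 mm. Origin on the table under the pivot; x is horizontal and points from the tail's side to the handle's side
- pivot (a point): middle of the cradle's pivot axis, 105 mm above the table; the axis is the stand's y axis
- cradle (a joint): tip of the cradle, rad: 0 level (start, against a stop), 0.96 (55 degrees) fully tipped, against its other stop. Tipping lowers the tail pad and the foot plate (stand's -x side) and raises the handle's end. Stiff, damped pivot: some 2 to 5 N on the pad moves it; it stays up when let go with the mandrel in it
- cradle_bed (a point): where the mandrel's origin belongs in the cradle; tips with it; x along the bed to the handle's end, z out of the bed. Level: 50 mm in +x of the pivot, 38 mm above it. Steel V saddles (8 mm thick, arms rise 10 mm above the shank's axis, 18 mm to each side) at x = -95 and -14 mm; between them a bar and counterweight, top 29 mm below the axis. Collar and handle overhang freely
- foot_plate (a point): on the cradle's upright foot plate (40 mm wide, rising 14 mm above the shank's axis), the point of its face opposite the nose, 116.5 mm in -x of cradle_bed: 4.5 mm of room behind a mandrel laid exactly there; tips with the cradle. As the cradle tips the tool may slide down until its nose meets this plate
- tail_pad (a point): middle of the upper face of the flat rubber press pad (36 x 44 mm) on the cradle's tail; moves with it: level it is 120 mm in -x of the pivot and 50 mm above it, fully tipped about 110 mm in -x and 70 mm below it. Push down to tip the cradle
- rack: blue hanging rack, fixed: base plate 150 x 100 x 12 mm and a post at its +x side that carries a level fork 10 mm thick, 58 mm wide. Origin on the table under the slot's home point; the slot opens towards the rack's -x
- slot (a point): home point of the rack's slot, on the fork's upper face, 160 mm above the table, axes as the rack's. Slot 22 mm wide, open at its front 35 mm in -x of this point, back wall 15 mm in +x. The mandrel hangs here: shank through the slot, collar's underside on the fork, nose 112 mm below
- vase: bystander: amber glass bottle, 60 mm across, 150 mm tall; origin at the middle of its underside
- cork_block: bystander: cork block 70 x 45 x 30 mm; origin at the middle of its underside
- wood_block: bystander: dark wooden block 90 x 40 x 35 mm; origin at the middle of its underside
- wax_cup: bystander: open dark steel cup, 72 mm across, 60 mm tall; origin at the middle of its underside
- tin: bystander: closed tin, 60 mm across, 65 mm tall; origin at the middle of its underside
- paddle: bystander: wooden paddle, blade 110 x 75 x 12 mm, round handle 120 mm long; origin on the underside where handle meets blade
- jacks: bystander: steel spring tongs lying flat, about 210 mm long, 12 mm thick; origin at the middle of its underside

How it is judged (in metres and radians):
On the way, in this order (a step that is already met when the one before it is completed fails the run):
1. the mandrel lies in both saddles of the level cradle, handle out beyond the end away from the tail, let go (x of mandrel in the frame of cradle_bed between -0.016 and 0.022 m and y of mandrel in the frame of cradle_bed between -0.006 and 0.006 m and z of mandrel in the frame of cradle_bed between -0.006 and 0.006 m and angle between the x axis of mandrel and the x axis of cradle_bed, either way round below 0.1 rad and contact force between the fingers and mandrel below 0.1 N and value of joint cradle below 0.1 rad), for 0.2 s.
2. the cradle is part way up with the mandrel lying free in it (x of mandrel in the frame of cradle_bed between -0.016 and 0.022 m and y of mandrel in the frame of cradle_bed between -0.006 and 0.006 m and z of mandrel in the frame of cradle_bed between -0.006 and 0.006 m and angle between the x axis of mandrel and the x axis of cradle_bed, either way round below 0.1 rad and contact force between the fingers and mandrel below 0.1 N and value of joint cradle between 0.25 and 0.85 rad), for 0.02 s.
3. the cradle is fully tipped with the mandrel lying free in it (x of mandrel in the frame of cradle_bed between -0.016 and 0.022 m and y of mandrel in the frame of cradle_bed between -0.006 and 0.006 m and z of mandrel in the frame of cradle_bed between -0.006 and 0.006 m and angle between the x axis of mandrel and the x axis of cradle_bed, either way round below 0.1 rad and contact force between the fingers and mandrel below 0.1 N and value of joint cradle above 0.9 rad), for 0.2 s.
At the end, for the whole second after the job is handed in: the mandrel hangs at rest, let go, handle up and within 0.12 rad of vertical, its collar's underside within 5 mm of the fork's upper face, its axis from 20 mm in front of to 12 mm behind the slot's home point and within 9 mm of the slot's middle line (x of mandrel in the frame of slot between -0.02 and 0.012 m and y of mandrel in the frame of slot between -0.009 and 0.009 m and z of mandrel in the frame of slot between -0.005 and 0.005 m and angle between mandrel's own x axis and vertical below 0.12 rad and linear speed of mandrel below 0.02 m/s and contact force between the fingers and mandrel below 0.1 N); the robot touches nothing.
It fails at once if the mandrel is dropped onto the table (height (world z) of mandrel below 0.03 m).
It fails at once if a bystander (vase, blocks, cup, tin, paddle or tongs) is shifted by more than 25 mm (distance of any of vase, cork_block, wood_block, wax_cup, tin, paddle, jacks from where it was at the start of the episode above 0.025 m).
It also fails if it takes over 70 s, if anything falls off the work surface, if the arm or the gripper's body presses on something with over 40 N, if the wrist force passes 120 N, or if a joint passes its speed limit or range.

### The arm

A 6-joint arm with a two-finger parallel gripper is mounted at the origin on the work surface. World frame = base frame: x ahead of the robot, y to its left, z up, the work surface at z = 0. Lengths are in m, angles in degrees, forces in N, time in s.
With the tool pointing down it reaches from about 0.325 to 0.85 m from the base axis. Payload 15.5 kg.
Tool frame: the origin (TCP) lies at the very end of the fingers, on their centre line; the grasp point (between the pads) lies arm.grip_depth behind it (arm.grip_depth is the distance from the TCP to the grasp point, in m); z points along the fingers, y is the direction in which the jaws open and shut (so a half turn about z gives the same grasp; the last joint's range is limited). The gripper opens to 91 mm and grips with 3 to 60 N. Pads are 32 mm wide; open, the fingers measure 118 mm over their backs; the gripper's body (76 mm by 178 mm) begins 60 mm behind the grasp point.
Start: joints at [65.976, 28.281, 77.091, -0, 74.628, -5.472], TCP at [0.199, 0.593, 0.214] pointing down, gripper open.
Joint ranges: [-166.48, 166.48], [-47.26, 123.95], [12.59, 153.08], [-70.14, 250.14], [6.76, 159.57], [-176.63, 176.63]. Speed limits (degrees/s): [108.29, 108.29, 147.25, 172.46, 172.46, 172.46].

### API

Orientations are given as a 3x3 rotation matrix whose columns are the frame's x, y, z axes.
In Python, from rig import arm gives the robot as it stands. Calls block until the motion is done:
- arm.move_to(position, orientation): joint-space move of the TCP to a pose.
- arm.move_l(position, orientation=None, feed=0.15): straight line of the TCP; orientation=None keeps the orientation; feed is the mean speed in m/s.
- arm.move_joints(angles): joint-space move.
- arm.grip(opening): finger opening in m; the grip force is fixed at half the most; returns when the fingers have stopped.
- arm.sleep(seconds).
- arm.solve_ik(position, orientation): joint angles nearest the present ones, or None.
- arm.snapshot(name): name is "scene" or "top" or "wrist"; returns the picture (480x640x3 uint8, red, green, blue); there is no depth.
- arm.get_calibration(name): a dict with "intrinsics" (3x3 intrinsics, pixels), "cam_to_world" (4x4, takes a point from camera to world coordinates). Camera axes: x right, y down, z forward; pixel columns grow to the right and rows downward; lengths in m; the calibration is good to about 2 mm. A picture is of the moment at which its call begins: read the wrist's pose just before it. get_calibration takes no time and is no camera call; for the wrist camera it gives the pose at the moment of the call.
A pose or a line that the arm cannot do raises arm.Unreachable and nothing moves.
- arm.sign_off(): hands the job in, once; it reports no verdict.
Readings, each from a call of its own:
- arm.current_t(): time.
- arm.current_joint_positions(): joint angles.
- arm.current_dq(): joint speeds.
- arm.current_tau(): joint torques, N m.
- arm.current_ee_pos(): TCP position.
- arm.current_tool_rot(): TCP orientation.
- arm.current_force(): force on the tool from outside, world axes, zero at the start.
- arm.current_torque(): the same for the moment, N m.
- arm.current_width(): finger opening in m.
Only numpy, scipy, OpenCV 4.12 (cv2) and the standard library are available. Lean on these libraries where they do the work, as an engineer would, in place of code of your own. Each camera call takes 0.05 s, during which the arm holds its last target. There are 200 camera calls.

## Working session

There is one attempt and no reset: what is moved stays moved. The work goes in short steps, each a Python script; the robot and the scene stay as the last script left them, time stands still between calls to the robot, and variables do not carry over. Pictures are saved under pics/ and viewed, about 8 in all and at most 12, crops included, and the job is handed in when it is done.

```bash
ls; mkdir -p pics; python3 - <<'E'
from rig import arm
import cv2,numpy as np
np.set_printoptions(precision=4,suppress=True)
for n in("scene","top"):
    im=arm.snapshot(n); cv2.imwrite(f"pics/{n}0.png",im[:,:,::-1]); c=arm.get_calibration(n); print(n,np.array(c["intrinsics"]),np.array(c["cam_to_world"]))
print(arm.grip_depth,arm.current_t(),arm.current_tool_rot())
E
```

```text
pics
scene [[548.4483   0.     322.7157]
 [  0.     548.4483 242.2183]
 [  0.       0.       1.    ]] [[-0.8891  0.3409 -0.3053  0.8975]
 [ 0.4575  0.6785 -0.5747  0.6237]
 [ 0.0112 -0.6507 -0.7592  0.9562]
 [ 0.      0.      0.      1.    ]]
top [[542.6773   0.     315.9558]
 [  0.     542.6773 250.6606]
 [  0.       0.       1.    ]] [[ 0.0003 -0.9963  0.0855  0.4474]
 [-1.      0.0002  0.0065 -0.0071]
 [-0.0064 -0.0855 -0.9963  1.3439]
 [ 0.      0.      0.      1.    ]]
0.0188 0.1 [[-0.948   0.3182 -0.0005]
 [ 0.3182  0.948  -0.0009]
 [ 0.0001 -0.001  -1.    ]]
```

View pics/scene0.png

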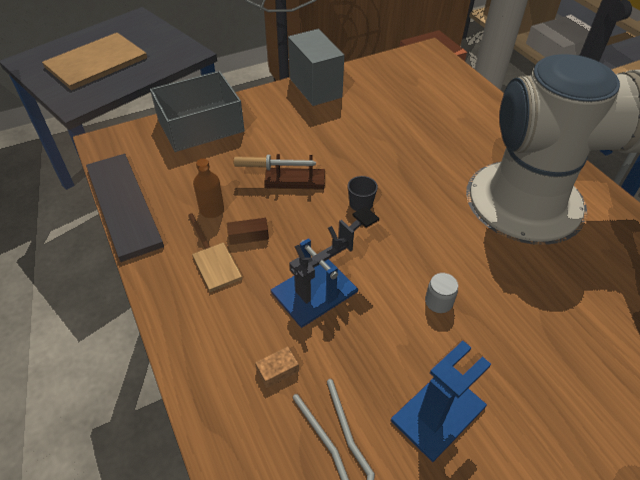

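View pics/top0.png

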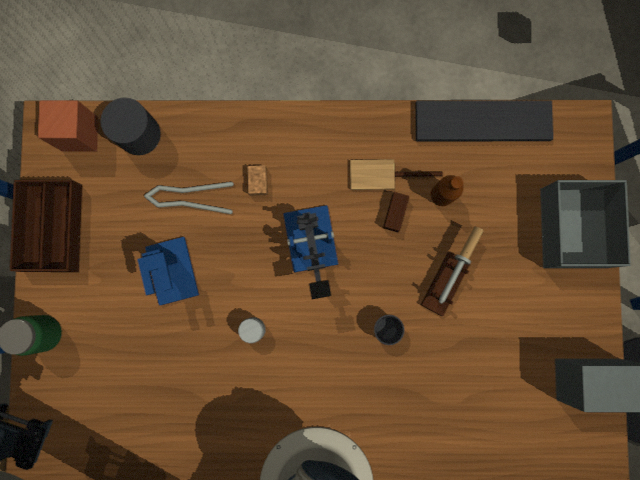

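The scene view shows the mandrel in its rest at about (275,162). The cradle is at (320,270) with its pad at (367,218), and the rack is at (445,390). In the top view the mandrel's nose is at about (440,302) and its handle end at (480,232). The pad is at (319,289), the stand at (312,240) and the rack at (170,270). Next I'll take close wrist looks at all three.

```bash
cat > h.py <<'E'
from rig import arm
import cv2,numpy as np
np.set_printoptions(precision=4,suppress=True)
def ray(uv,z,K,T):
    K=np.array(K);T=np.array(T)
    d=T[:3,:3]@np.linalg.solve(K,[uv[0],uv[1],1.]); o=T[:3,3]
    return o+d*(z-o[2])/d[2]
def cam(n):
    c=arm.get_calibration(n); return np.array(c["intrinsics"]),np.array(c["cam_to_world"])
def down(yaw,tilt=0):
    "tool down; jaw axis (tool y) horizontal at world angle yaw (rad)"
    y=np.array([np.cos(yaw),np.sin(yaw),0]);z=np.array([0,0,-1.]);return np.c_[np.cross(y,z),y,z]
E
python3 - <<'E'
from h import *
K,T=cam("top")
for n,uv,z in(("nose",(440,302),.06),("hend",(480,232),.06),("pad",(319,289),.155),("stand",(312,240),.012),("rackbase",(170,270),.012),("fork",(155,270),.16)): print(n,ray(uv,z,K,T))
Kw,Tw=cam("wrist");print(Kw,Tw, arm.current_ee_pos())
R=arm.current_tool_rot(); print("cam in tool",np.array(R).T@(Tw[:3,3]-np.array(arm.current_ee_pos())), np.array(R).T@Tw[:3,:3])
for n,p in(("rest",(.47,-.31)),("stand",(.47,0)),("rack",(.4,.35))):
  for yaw in (0,45,90,135,180,-45,-90,-135):
    q=arm.solve_ik([p[0],p[1],.4],down(np.radians(yaw)));print(n,yaw,None if q is None else np.array(q))
E
```

```text
nose [ 0.4363 -0.2906  0.06  ]
hend [ 0.602  -0.3887  0.06  ]
pad [ 0.4653 -0.0061  0.155 ]
stand [0.5881 0.0113 0.012 ]
rackbase [0.514  0.3606 0.012 ]
fork [0.5066 0.3526 0.16  ]
[[357.1854   0.     323.8598]
 [  0.     357.1854 237.9855]
 [  0.       0.       1.    ]] [[ 0.318   0.9108  0.2633  0.1242]
 [ 0.9481 -0.3054 -0.0888  0.6183]
 [-0.0005  0.2779 -0.9606  0.3823]
 [ 0.      0.      0.      1.    ]] [0.1987 0.5922 0.2134]
cam in tool [ 0.079   0.0008 -0.1688] [[ 0.0001 -0.9606 -0.278 ]
 [ 1.     -0.      0.0005]
 [-0.0005 -0.278   0.9606]]
rest 0 [-39.4843  16.0806  67.9649  -0.      95.9545 -39.4843]
rest 45 [-39.4843  16.0806  67.9649  -0.      95.9545 -84.4843]
rest 90 [ -39.4843   16.0806   67.9649   -0.       95.9545 -129.4843]
rest 135 [ -39.4843   16.0806   67.9649   -0.       95.9545 -174.4843]
rest 180 [-39.4843  16.0806  67.9649  -0.      95.9545 140.5157]
rest -45 [-39.4843  16.0806  67.9649  -0.      95.9545   5.5157]
rest -90 [-39.4843  16.0806  67.9649  -0.      95.9545  50.5157]
rest -135 [-39.4843  16.0806  67.9649  -0.      95.9545  95.5157]
stand 0 [-7.285
[... 314 characters left out ...]
nd -45 [-7.2852  7.291  79.4583 -0.     93.2507 37.7148]
stand -90 [-7.2852  7.291  79.4583 -0.     93.2507 82.7148]
stand -135 [ -7.2852   7.291   79.4583  -0.      93.2507 127.7148]
rack 0 [34.7476 13.0951 72.09   -0.     94.8149 34.7476]
rack 45 [ 34.7476  13.0951  72.09    -0.      94.8149 -10.2524]
rack 90 [ 34.7476  13.0951  72.09    -0.      94.8149 -55.2524]
rack 135 [  34.7476   13.0951   72.09     -0.       94.8149 -100.2524]
rack 180 [  34.7476   13.0951   72.09     -0.       94.8149 -145.2524]
rack -45 [34.7476 13.0951 72.09   -0.     94.8149 79.7476]
rack -90 [ 34.7476  13.0951  72.09    -0.      94.8149 124.7476]
rack -135 [ 34.7476  13.0951  72.09    -0.      94.8149 169.7476]
```

```bash
python3 - <<'E'
from h import *
import json
o={}
for n,p,y in(("rack",(.51,.355,.38),90),("stand",(.55,.005,.38),95),("rest",(.505,-.33,.30),60)):
    arm.move_to(p,down(np.radians(y)));arm.sleep(.3)
    K,T=cam("wrist"); im=arm.snapshot("wrist"); cv2.imwrite(f"pics/w_{n}.png",im[:,:,::-1]); o[n]=(K.tolist(),T.tolist())
json.dump(o,open("w.json","w")); print(arm.current_t())
E
```

```text
5.35
```

View pics/w_rack.png

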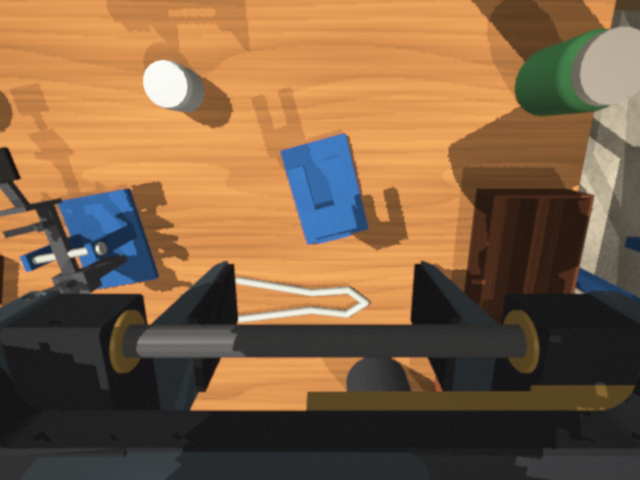

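View pics/w_stand.png

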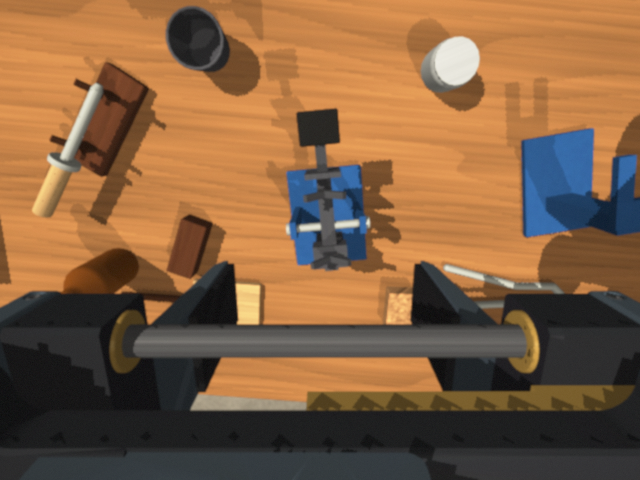

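View pics/w_rest.png

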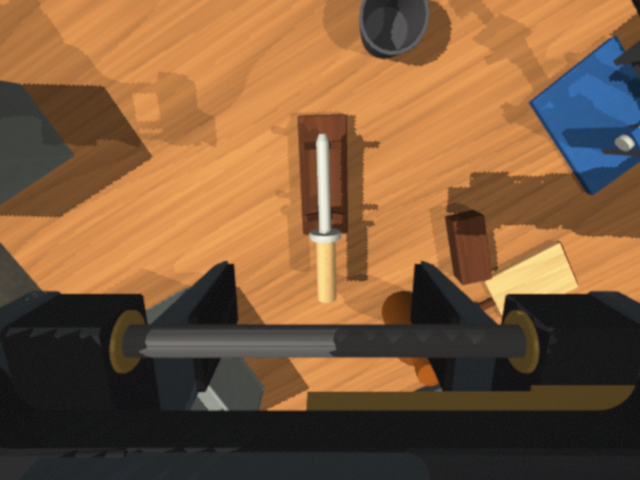

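The rack view shows the base corners at (281,150), (346,134), (367,228) and (306,243). The dark slot runs from about (303,168) to (330,207) and opens towards the top of the image, i.e. towards the robot.

In the stand view the pad corners are (297,112), (338,109), (341,143) and (299,146), and the pivot rod runs from (290,229) to (366,224). In the rest view the nose is at (322,135), the collar at (324,236) and the handle end at (327,300). I'll compute positions from these and enlarge the rack and stand.

```bash
python3 - <<'E'
from h import *
import json
w=json.load(open("w.json"))
a=cv2.imread("pics/w_rack.png")[120:260,265:385]; b=cv2.imread("pics/w_stand.png")[100:280,275:385]
f=lambda x:cv2.convertScaleAbs(x,alpha=1.4,beta=20)
A=cv2.resize(f(a),(400,467),interpolation=cv2.INTER_CUBIC); B=cv2.resize(f(b),(367,600),interpolation=cv2.INTER_CUBIC)
o=np.zeros((600,800,3),np.uint8);o[:467,:400]=A;o[:600,405:772]=B;cv2.imwrite("pics/crop.png",o)
K,T=w["rest"]
# mandrel: masks
im=cv2.imread("pics/w_rest.png");hsv=cv2.cvtColor(im,cv2.COLOR_BGR2HSV)
roi=np.zeros(im.shape[:2],np.uint8);roi[125:225,306:340]=1
m=((hsv[...,1]<60)&(hsv[...,2]>110)&(roi>0))
v,u=np.nonzero(m);print(len(v),v.min(),u[v<140].mean(),u.min(),u.max())
for vv in range(140,220,20): print(vv,u[v==vv].mean())
for n,uv in(("nose",(322,134)),("collar",(324.5,236)),("hend",(327,301))): print(n,ray(uv,.06,K,T))
K,T=w["stand"]
p=[ray(x,.155,K,T) for x in((297,112),(338,109),(341,143),(299,146))];print("pad",np.mean(p,0),p)
print("base",[ray(x,.012,K,T)[:2] for x in((288,171),(359,165),(367,261),(298,266))])
print("rod",[ray(x,.11,K,T)[:2] for x in((290,229),(366,224))])
K,T=w["rack"]
p=[ray(x,.012,K,T)[:2] for x in((281,150),(346,134),(367,228),(306,243))];print("rbase",p,np.mean(p,0))
E
```

```text
1071 134 321.77358490566036 316 330
140 322.0
160 322.5
180 323.0
200 323.5
nose [ 0.4357 -0.2905  0.06  ]
collar [ 0.5381 -0.3462  0.06  ]
hend [ 0.6133 -0.3858  0.06  ]
pad [ 0.4652 -0.0062  0.155 ] [array([ 0.4516, -0.0301,  0.155 ]), array([0.4449, 0.0122, 0.155 ]), array([0.4786, 0.0188, 0.155 ]), array([ 0.4857, -0.0256,  0.155 ])]
base [array([ 0.5281, -0.0485]), array([0.5101, 0.0554]), array([0.6585, 0.0855]), array([ 0.6766, -0.0235])]
rod [array([ 0.5902, -0.0328]), array([0.5752, 0.0625])]
rbase [array([0.4526, 0.294 ]), array([0.4301, 0.3885]), array([0.5701, 0.4236]), array([0.5945, 0.3286])] [0.5118 0.3587]
```

View pics/crop.png

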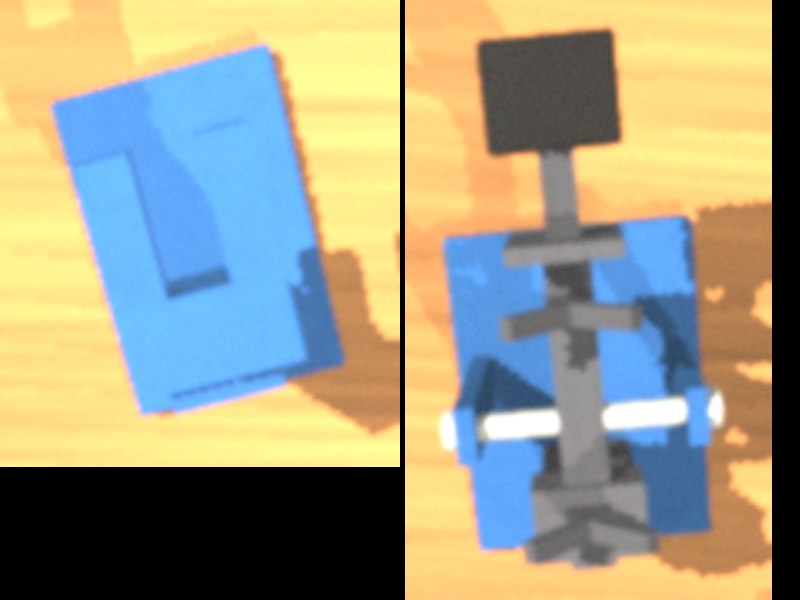

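In the rack crop, the fork slot's front corners are at (130,152) and (193,135), and its back corners at (165,283) and (228,267). In the stand crop the rod ends are at (442,431) and (722,410), and the base corners at (445,238), (690,217), (709,531) and (482,550).

```bash
python3 - <<'E'
from h import *
import json
w=json.load(open("w.json"))
K,T=w["rack"]; c=lambda x:(x[0]/3.3333+265-.35,x[1]/3.3333+120-.35)
P=[ray(c(x),.16,K,T)[:2] for x in((75,165),(130,152),(193,135),(245,120),(165,283),(228,267))]
f=(P[1]+P[2])/2; b=(P[4]+P[5])/2; d=b-f
print("fork",P,"len",np.linalg.norm(d),"ang",np.degrees(np.arctan2(d[1],d[0])),"width",np.linalg.norm(P[2]-P[1]),np.linalg.norm(P[5]-P[4]),np.linalg.norm(P[3]-P[0]))
fl=np.array(P[:4]);dd=fl[3]-fl[0];print("ang from front line",np.degrees(np.arctan2(-dd[0],dd[1])))
u=d/np.linalg.norm(d);print("home from back",b-u*.015,"from front",f+u*.035)
rb=[ray(c(x),.012,K,T)[:2] for x in((54,103),(269,45),(343,365),(142,414))];print("rbase",rb,np.mean(rb,0),[np.degrees(np.arctan2(*(rb[i]-rb[j])[::-1])) for i,j in((3,0),(2,1))])
K,T=w["stand"]; c=lambda x:((x[0]-405)/3.336+275-.35,x[1]/3.336+100-.35)
r=[ray(c(x),.105,K,T)[:2] for x in((442,431),(722,410))];m=np.mean(r,0);d=r[1]-r[0]
print("pivot",m,"ang",np.degrees(np.arctan2(-d[0],d[1])),np.linalg.norm(d))
p=np.array([ray(c(x),.155,K,T)[:2] for x in((478,43),(611,30),(621,140),(490,155))]);print("pad",p.mean(0))
q=m-p.mean(0);print("pad->pivot",np.linalg.norm(q),np.degrees(np.arctan2(q[1],q[0])))
sb=np.array([ray(c(x),.012,K,T)[:2] for x in((445,238),(690,217),(709,531),(482,550))]);print("base",sb,sb.mean(0))
for a,b2 in((3,0),(2,1)): e=sb[a]-sb[b2];print(np.linalg.norm(e),np.degrees(np.arctan2(e[1],e[0])))
E
```

```text
fork [array([0.4666, 0.3171]), array([0.4625, 0.3348]), array([0.4571, 0.3551]), array([0.4524, 0.3716]), array([0.5051, 0.3458]), array([0.4997, 0.3666])] len 0.04406185374942916 ang 14.772707248267523 width 0.020918371186045503 0.021483620592922237 0.05636696431076348
ang from front line 14.566313836850005
home from back [0.4879 0.3524] from front [0.4936 0.3539]
rbase [array([0.4534, 0.2937]), array([0.4289, 0.3875]), array([0.572 , 0.4245]), array([0.5959, 0.3305])] [0.5125 0.3591] [np.float64(14.487714047672439), np.float64(14.496100241196293)]
pivot [0.5829 0.0145] ang 9.468716969955258 0.10780110650477251
pad [ 0.465  -0.0069]
pad->pivot 0.11984560448217983 10.274605705975556
base [[ 0.5282 -0.0505]
 [ 0.5095  0.057 ]
 [ 0.655   0.0831]
 [ 0.6741 -0.0241]] [0.5917 0.0164]
0.14828061054680441 10.263144859159405
0.14781957133472387 10.18865341241709
```

```bash
python3 - <<'E'
from h import *
R=down(np.radians(61.8)); g=np.array([.4909,-.3202])
arm.grip(.06)
arm.move_to([*g,.12],R); arm.move_l([*g,.044],feed=.1); arm.grip(.0)
print("w",arm.current_width())
arm.move_l([*g,.3],feed=.2); print("w",arm.current_width(),arm.current_force())
R2=down(np.radians(100.2)); s=np.array([.583,.0146])+.002*np.array([.984,.177])
arm.move_to([*s,.3],R2); arm.move_l([*s,.19],feed=.15); arm.sleep(.2)
im=arm.snapshot("wrist"); cv2.imwrite("pics/w_hold.png",im[:,:,::-1]);
cv2.imwrite("pics/s_hold.png",arm.snapshot("scene")[:,:,::-1]); print(arm.current_t(),arm.current_width())
a=cv2.imread("pics/w_hold.png"); b=cv2.imread("pics/s_hold.png")[120:360,200:440]
o=np.zeros((600,800,3),np.uint8);o[:360,:480]=cv2.resize(a,(480,360));o[:320,480:800]=cv2.resize(b,(320,320));cv2.imwrite("pics/hold.png",o[:360])
E
```

```text
w 0.013532787535221002
w 0.013267608072350922 [ 0.4544 -0.5114 -2.3618]
12.3583 0.01334716566913396
```

View pics/hold.png

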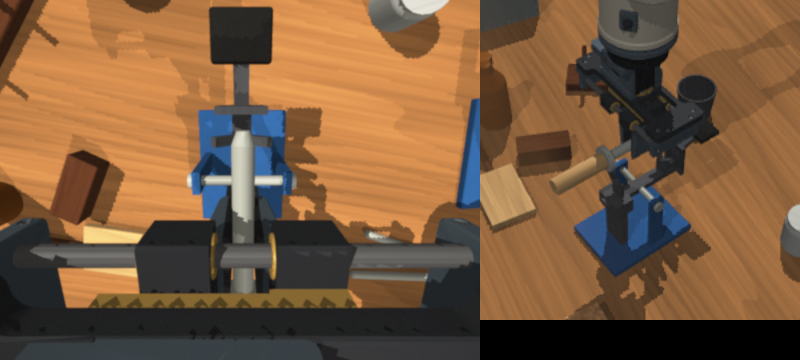

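The mandrel is held over the cradle, nose at about (243,130) in the wrist half, and the handle end at about (555,186) in the scene half. I'll check its pitch by projecting a level mandrel.

```bash
python3 - <<'E'
from h import *
def proj(P,n):
    K,T=cam(n); c=T[:3,:3].T@(np.array(P)-T[:3,3]); x=K@c; return x[:2]/x[2]
p=np.array(arm.current_ee_pos());ux=np.array([.984,.177,0])
for t in(-5,0,5,10):   # handle droop, degrees, about grasp
    d=ux*np.cos(np.radians(t))-np.array([0,0,np.sin(np.radians(t))]); g=p+[0,0,.016]
    print(t,"nose wrist",proj(g-.062*d,"wrist"),"handle end scene",proj(g+.138*d,"scene"),"collar scene",proj(g+.054*d,"scene"))
print("measured nose",243/.75,130/.75,"hend ~",256,259.5)
b=cv2.imread("pics/s_hold.png")[215:275,240:320];cv2.imwrite("pics/z.png",b)
hsv=cv2.cvtColor(cv2.imread("pics/s_hold.png"),cv2.COLOR_BGR2HSV)
E
```

```text
-5 nose wrist [321.726  174.4706] handle end scene [254.4095 255.5486] collar scene [293.9074 236.5263]
0 nose wrist [321.6583 175.2902] handle end scene [254.7292 260.0378] collar scene [293.8893 238.2901]
5 nose wrist [321.5877 177.3306] handle end scene [255.5448 264.1635] collar scene [294.0558 239.9388]
10 nose wrist [321.5144 180.7013] handle end scene [256.8351 267.9003] collar scene [294.4034 241.4604]
measured nose 324.0 173.33333333333334 hend ~ 256 259.5
```

The mandrel is level in the grip, to within a few pixels. I'll lower it, release it and check the press path.

```bash
cat >> h.py <<'E'
A=np.radians(10.2); UX=np.array([np.cos(A),np.sin(A),0]); UY=np.array([-np.sin(A),np.cos(A),0]); PIV=np.array([.583,.0146,.105]); UZ=np.array([0,0,1.])
def st(x,z): return PIV+UX*x+UZ*z
def rot(b):  # tool with jaws along stand y, tool z = sin b ux - cos b uz
    z=np.sin(b)*UX-np.cos(b)*UZ; return np.c_[np.cross(UY,z),UY,z]
def press(th,bmax,ex=-.112,off=0):
    c,s=np.cos(th),np.sin(th); ez=.05+off
    b=min(th,bmax); e=(ex*c-ez*s, ex*s+ez*c)
    return st(e[0]-.016*np.cos(b),e[1]-.016*np.sin(b)),rot(b)
E
python3 - <<'E'
from h import *
p=np.array(arm.current_ee_pos())
arm.move_l([p[0],p[1],.135],feed=.1); arm.move_l([p[0],p[1],.1275],feed=.03); print(arm.current_force())
arm.grip(.045); arm.sleep(.3)
arm.move_l([p[0],p[1],.30],feed=.2)
im=arm.snapshot("wrist"); cv2.imwrite("pics/placed.png",im[:,:,::-1]); print(arm.current_t())
for bm in(0,15,20,25,30):
    print(bm,[arm.solve_ik(*press(t,np.radians(bm))) is not None for t in(0,.2,.4,.6,.8,.96,1)])
E
```

```text
[ 2.1711 -4.2355  1.4303]
15.4833
0 [True, True, True, True, True, True, True]
15 [True, True, True, True, True, True, True]
20 [True, True, True, True, True, False, False]
25 [True, True, True, True, True, True, True]
30 [True, True, True, True, True, True, True]
```

View pics/placed.png

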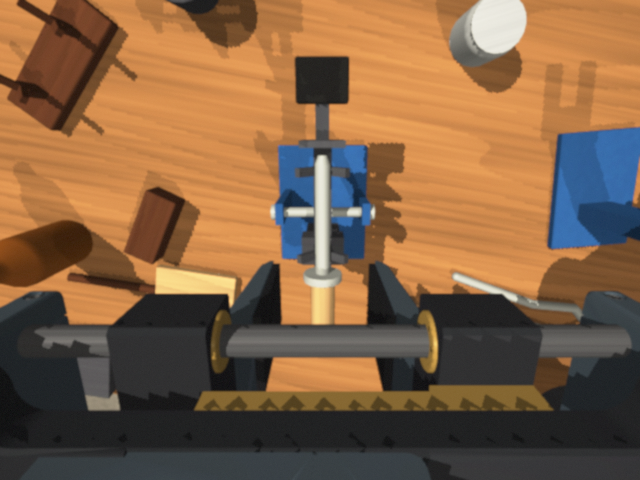

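The mandrel lies in both saddles, with its nose at (322,157) just clear of the foot plate at (322,145). Next I'll press the pad.

```bash
python3 - <<'E'
from h import *
K,T=cam("wrist")
d=ray((322,157),.143,K,T)-PIV; print("nose in bed",d@UX-.05, d@UY)
bm=np.radians(15)
for t in(0,.3,.6,.96): print(np.array(arm.solve_ik(*press(t,bm))))
arm.grip(0)
p,R=press(0,bm,off=.06); arm.move_to(p,R); f0=np.array(arm.current_force())
p,R=press(0,bm,off=.006); arm.move_l(p,R,feed=.1)
for th in np.arange(-.02,1.0,.06):
    p,R=press(th,bm); arm.move_l(p,R,feed=.05)
    f=np.array(arm.current_force())-f0; print(round(th,2),f, end=";")
    if np.linalg.norm(f)>25: break
print(arm.current_t())
E
```

```text
nose in bed -0.10807809665271917 -0.0003907513814732028
[  -8.5033   19.4827  104.2617   -0.       56.2556 -108.7033]
[ -13.6863   18.4469  120.2398   12.8365   28.1459 -124.52  ]
[ -13.6142   23.4642  122.4908   16.872    21.1043 -128.8877]
[ -12.6461   29.917   122.613    23.2454   14.7507 -134.7012]
-0.02 [-0.5057 -0.3192  0.0368];0.04 [-0.3469 -1.1965 -0.5474];0.1 [-0.7782 -0.2649  0.3056];0.16 [-0.4866 -1.1628 -0.5175];0.22 [-0.849  -0.1019  0.1192];0.28 [-0.3554 -0.6432  0.5061];0.34 [-0.1775 -0.4168 -0.5347];0.4 [-1.2097 -0.1859  0.371 ];0.46 [ 0.4068  0.555  -0.7895];0.52 [-1.2266 -0.5679  0.4613];0.58 [-1.1122  0.0621  0.5386];0.64 [-1.3106 -0.0155 -1.0493];0.7 [-1.2397 -0.843  -0.5673];0.76 [-1.5826 -1.354   0.3047];0.82 [-0.8079 -0.0263 -0.5098];0.88 [-1.0346 -0.6377  0.1871];0.94 [-0.588  -0.3834  0.5366];22.7583
```

```bash
python3 - <<'E'
from h import *
print(arm.current_ee_pos(),press(.94,np.radians(15))[0])
a=arm.snapshot("scene")[120:360,200:440,::-1]; cv2.imwrite("pics/tip.png",cv2.resize(a,(600,600),interpolation=cv2.INTER_CUBIC))
E
```

```text
[ 0.463  -0.0069  0.0396] [ 0.463  -0.007   0.0399]
```

View pics/tip.png

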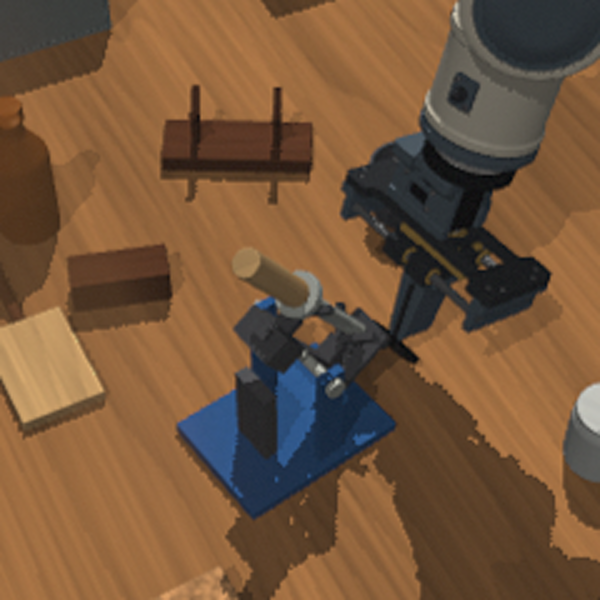

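The cradle is tipped, the mandrel is lying in it with its handle raised (end at about (250,262)), and the fingers are on the pad. I'll press until the stop pushes back, then retreat.

```bash
python3 - <<'E'
from h import *
bm=np.radians(15); f0=np.array(arm.current_force())
for th in np.arange(.955,1.03,.015):
    p,R=press(th,bm); arm.move_l(p,R,feed=.03); f=np.array(arm.current_force())-f0; print(round(th,3),f)
    if np.linalg.norm(f)>8: break
arm.sleep(.3)
p=np.array(arm.current_ee_pos()); p1=p+(-.8*UX+.57*UZ)*.02
arm.move_l(p1,feed=.05); p2=p1-.20*R[:,2]; arm.move_l(p2,feed=.2)
# candidate grasps of the raised handle, jaws along stand y
th=.96;c,s=np.cos(th),np.sin(th); ax=c*UX+s*UZ
org=st((.05+.000)*c-.038*s,(.05)*s+.038*c)
for b in(-35,-25,-15,0,10):
    Rt=rot(np.radians(b)); g=org+.050*ax; 
    for k in(0,.08): 
        q=arm.solve_ik(g+.0188*Rt[:,2]-k*Rt[:,2],Rt); print(b,k,None if q is None else np.array(q))
arm.move_to([.50,-.02,.36],rot(0)); arm.sleep(.2)
print(arm.current_t())
import json
K,T=cam("wrist"); cv2.imwrite("pics/tipped.png",arm.snapshot("wrist")[:,:,::-1]); json.dump((K.tolist(),T.tolist()),open("t.json","w"))
E
```

```text
0.955 [-0.977   0.2495  4.0421]
0.97 [-9.5547 -1.6986 26.37  ]
-35 0 [  -0.4633   47.14     52.4596   -6.7132  114.7825 -101.5927]
-35 0.08 [   0.1143   49.319    37.7211   -7.2561  127.3194 -102.7038]
-25 0 [  -1.1787   41.3306   60.3772   -4.9053  102.8138 -101.4271]
-25 0.08 [  -0.6887   41.6025   48.572    -5.027   114.3462 -101.9665]
-15 0 [  -2.0712   35.7862   68.5696   -3.1534   90.3159 -101.8825]
-15 0.08 [  -1.7174   34.2968   59.2054   -3.123   101.1725 -102.128 ]
0 0 [  -3.8048   28.3225   81.1651   -0.       70.5124 -104.0048]
0 0.08 [  -3.8048   24.304    74.9106   -0.       80.7854 -104.0048]
10 0 [  -5.2682   24.2162   89.6564    3.1829   56.5235 -107.0012]
10 0.08 [  -5.665    18.526    85.2736    2.9649   66.6021 -106.8141]
26.2333
```

View pics/tipped.png

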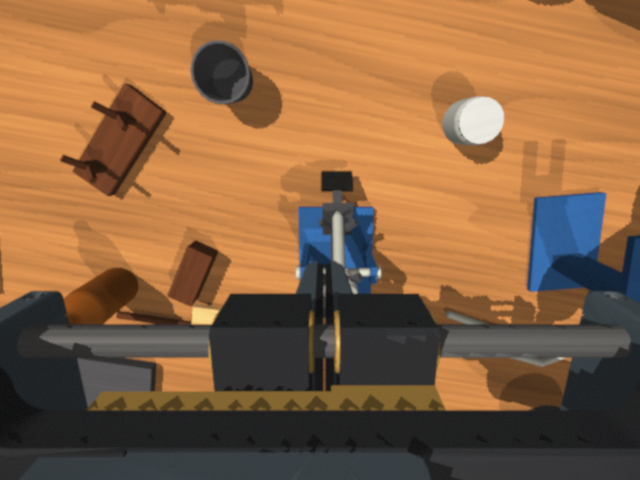

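The cradle stayed up, at its stop. The nose is at about (337,213), and the handle is hidden behind the fingers. I'll use the nose to find out whether the mandrel slid, then grip the handle along its axis and lift it out.

```bash
cat >> h.py <<'E'
TH=.96; _c,_s=np.cos(TH),np.sin(TH); AX=_c*UX+_s*UZ; NRM=-_s*UX+_c*UZ
BED=PIV+.05*AX+.038*NRM
def proj(P,K,T):
    K=np.array(K);T=np.array(T);c=T[:3,:3].T@(np.array(P)-T[:3,3]); x=K@c; return x[:2]/x[2]
E
python3 - <<'E'
from h import *
import json
K,T=json.load(open("t.json"))
for x in(-.0045,0,.004): print(x,proj(BED+(x-.112)*AX,K,T),proj(BED+(x)*AX,K,T))
slide=-.0045
R=rot(-np.radians(35)); g=BED+(slide+.050)*AX   # grasp point on the handle
tcp=g+arm.grip_depth*R[:,2]
print("angle tool/axis",np.degrees(np.arccos(-R[:,2]@AX)))
arm.grip(.06)
arm.move_to(tcp-.12*R[:,2],R); arm.move_l(tcp-.0*R[:,2],feed=.1)
print(arm.current_force()); arm.grip(0); print("w",arm.current_width(),arm.current_force())
# lift out normal to the bed, then up
p=tcp+.03*NRM; arm.move_l(p,feed=.06); p=p+.08*AX; arm.move_l(p,feed=.12);
p[2]=max(p[2],.42); 
try: arm.move_l(p,feed=.2)
except arm.Unreachable: print("unreach up",arm.current_ee_pos())
print(arm.current_width(),arm.current_t(),arm.current_ee_pos(),arm.current_force())
cv2.imwrite("pics/lift.png",cv2.resize(arm.snapshot("scene")[60:360,140:540,::-1],(800,600)))
E
```

```text
-0.0045 [337.5957 213.4171] [340.1758 287.8869]
0 [337.6842 215.9722] [340.2988 291.4376]
0.004 [337.7638 218.2698] [340.4097 294.637 ]
angle tool/axis 0.003948332605699784
[-0.2351  0.1072 -0.4379]
w 0.023492108830604548 [-0.5458 -5.5672  1.8116]
0.023393982004643814 32.7083 [0.6165 0.0206 0.4189] [ 0.1976 -0.5504 -3.3448]
```

View pics/lift.png

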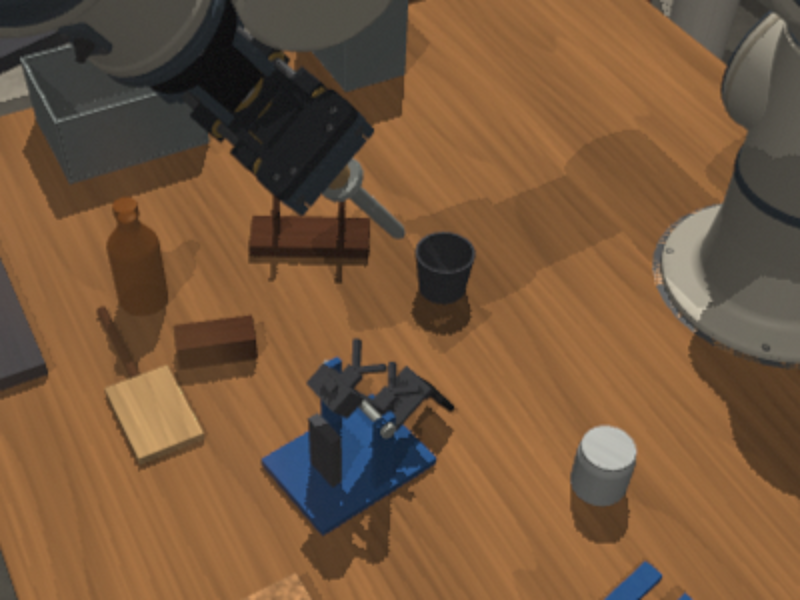

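The handle is gripped and the mandrel hangs on the tool axis, nose at about (400,233). The nose had slid to the foot plate as assumed, and the cradle stayed up. I'll hover over the slot and check the nose against it.

```bash
python3 - <<'E'
from h import *
Ks,Ts=cam("scene"); p=np.array(arm.current_ee_pos()); print("nose expected in lift",(proj(p+.1432*np.array(arm.current_tool_rot())[:,2],Ks,Ts)-[140,60])*2)
B=np.radians(14.5); ru=np.array([np.cos(B),np.sin(B),0]); rv=np.array([-np.sin(B),np.cos(B),0]); H=np.array([.493,.3538,.16])
R=down(B+np.pi/2); t=H.copy(); t[2]=.37
arm.move_to(t,R); t[2]=.16+.012+.112+.0312; arm.move_l(t,feed=.1); arm.sleep(.5)
print(arm.current_t(),arm.current_width(),arm.current_ee_pos())
tile=[]
for n,sc in(("wrist",3),("scene",5),("top",5)):
    K,T=cam(n); im=arm.snapshot(n)[:,:,::-1].copy(); cv2.imwrite(f"pics/h_{n}.png",im)
    nose=proj(np.array(arm.current_ee_pos())-[0,0,.1432],K,T); 
    c=proj(H,K,T); w=400/sc; hh=600/sc if n=="wrist" else 300/sc
    x0,y0=int(c[0]-w/2),int(c[1]-hh/2); y0=max(0,min(y0,480-int(hh))); cr=cv2.resize(im[y0:y0+int(hh),x0:x0+int(w)],None,fx=sc,fy=sc,interpolation=cv2.INTER_CUBIC)
    f=lambda q:tuple(int(v) for v in (np.array(q)-[x0,y0]+.5)*sc)
    cv2.drawMarker(cr,f(nose),(0,0,255),0,16,1); sl=[proj(H+a*ru+b*rv,K,T) for a,b in((-.035,-.011),(.015,-.011),(.015,.011),(-.035,.011))]
    cv2.polylines(cr,[np.array([f(q) for q in sl])],False,(0,255,255),1); tile.append(cr); print(n,x0,y0,nose,sl)
o=np.zeros((600,800,3),np.uint8)
for cr,(x,y) in zip(tile,((0,0),(400,0),(400,300))): h=min(cr.shape[0],600-y);w=min(400,cr.shape[1]);o[y:y+h,x:x+w]=cr[:h,:w]
cv2.imwrite("pics/hover.png",o)
E
```

```text
nose expected in lift [401.9804 231.5906]
35.3083 0.023738911336592464 [0.493  0.3538 0.3153]
wrist 256 122 [322.7051 225.2326] [array([310.523, 184.468]), array([311.0644, 237.5197]), array([334.3562, 237.5186]), array([334.8175, 184.4696])]
scene 423 334 [465.3621 360.9441] [array([471.9837, 347.3538]), array([452.4959, 365.5205]), array([463.2861, 374.9303]), array([482.7389, 356.3173])]
top 114 246 [152.6073 275.9914] [array([162.8116, 290.494 ]), array([157.6411, 268.3079]), array([147.8574, 270.8242]), array([152.9945, 293.0255])]
```

View pics/hover.png

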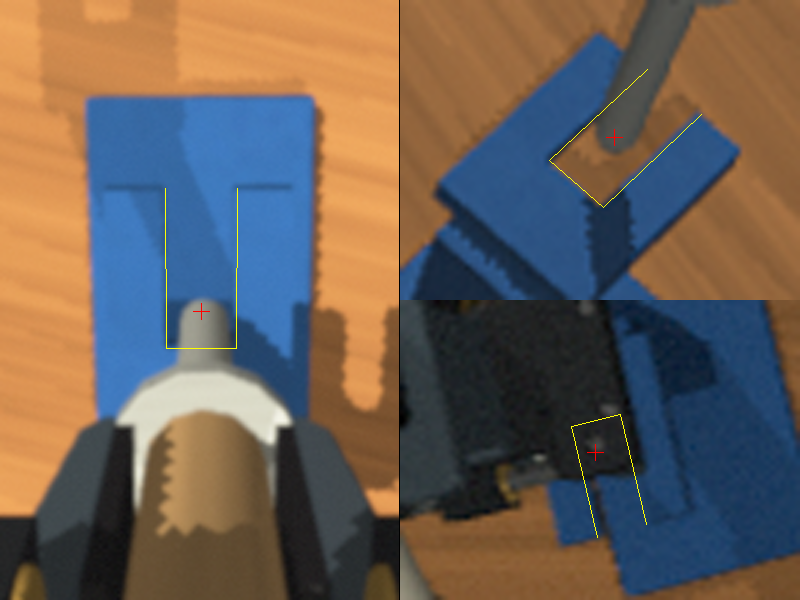

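In the wrist and scene views the nose sits between the slot walls near the home point, and the slot outline matches to within 1–2 px. The top view is mostly hidden by the gripper. I'll lower it until it touches.

```bash
python3 - <<'E'
from h import *
p=np.array(arm.current_ee_pos()); f0=np.array(arm.current_force())
def lo(z,feed):
    arm.move_l([p[0],p[1],z],feed=feed); f=np.array(arm.current_force())-f0; print(round(z,4),f); return f
for z in(.29,.26,.23,.20,.196):
    if np.linalg.norm(lo(z,.06))>8: print("STOP");break
else:
    for z in np.arange(.1945,.184,-.0015):
        if lo(z,.02)[2]>3: break
print(arm.current_width(),arm.current_t())
E
```

```text
0.29 [-0.6503 -0.8525  0.8275]
0.26 [-1.208  -1.1415  0.552 ]
0.23 [ 0.2056 -0.6292  0.1716]
0.2 [-0.369  -1.3122  0.1142]
0.196 [-0.2831 -0.5451  0.8188]
0.1945 [-0.0606 -0.669   0.2984]
0.193 [ 0.0292 -0.5051 -0.4801]
0.1915 [ 0.8934 -0.5324  1.7266]
0.19 [-1.5783 -2.9208 15.9172]
0.023677730036841683 39.225
```

Contact came at the expected height. I'll release, retreat and check from the pictures.

```bash
python3 - <<'E'
from h import *
p=np.array(arm.current_ee_pos())
arm.move_l([p[0],p[1],.191],feed=.02)
arm.grip(.055); arm.sleep(.3); arm.move_l([p[0],p[1],.36],feed=.15); arm.sleep(.5)
K,T=cam("wrist"); H=np.array([.493,.3538,.16])
im=arm.snapshot("wrist")[:,:,::-1].copy(); cv2.imwrite("pics/final.png",im)
hsv=cv2.cvtColor(im,cv2.COLOR_BGR2HSV)
print("expected hend",proj(H+[0,0,.088],K,T),"collar top",proj(H+[0,0,.008],K,T))
m=((hsv[...,1]<70)&(hsv[...,2]>120)).astype(np.uint8); e=proj(H+[0,0,.008],K,T)
x,y=map(int,e); m2=np.zeros_like(m); m2[max(0,y-50):y+50,x-50:x+50]=m[max(0,y-50):y+50,x-50:x+50]
v,u=np.nonzero(m2); print("collar px",len(v), u.min() if len(u) else 0,u.max() if len(u) else 0,v.min() if len(v) else 0,v.max() if len(v) else 0)
for a in(-.019,.019): print(proj(H+[0,0,.008]+a*np.array([-.25,.968,0]),K,T),proj(H+[0,0,.008]+a*np.array([.968,.25,0]),K,T))
Ks,Ts=cam("scene"); s=arm.snapshot("scene")[:,:,::-1]; hs=cv2.cvtColor(s,cv2.COLOR_BGR2HSV)
a,b=proj(H+[0,0,.088],Ks,Ts),proj(H+[0,0,.008],Ks,Ts); print("scene hend,collar expected",a,b)
mm=cv2.inRange(hs,(10,60,110),(28,200,255)); w=np.zeros_like(mm); x0,x1=sorted((a[0],b[0]));w[int(a[1])-12:int(b[1])+2,int(x0)-15:int(x1)+15]=255
cv2.imwrite("pics/f2.png",cv2.resize(s[270:400,400:540],(560,520))); print(arm.current_t(),arm.current_force(),arm.current_width())
E
```

```text
expected hend [322.529  233.8774] collar top [322.7515 213.1395]
collar px 708 288 357 163 260
[304.3249 213.1339] [322.7441 194.8219]
[341.1765 213.1451] [322.7587 230.9386]
scene hend,collar expected [476.0141 336.1274] [464.8349 362.1767]
42.3 [-0.0483  0.328   0.3506] 0.05482067353255411
```

```bash
python3 - <<'E'
from h import *
im=cv2.imread("pics/final.png");hsv=cv2.cvtColor(im,cv2.COLOR_BGR2HSV)
m=((hsv[...,1]<70)&(hsv[...,2]>120)).astype(np.uint8)
n,l,s,c=cv2.connectedComponentsWithStats(m[150:290,270:380]); print("steel",[(s[i][:5]+[270,150,0,0,0],c[i]+[270,150]) for i in range(1,n) if s[i][4]>40])
m=cv2.inRange(hsv,(8,40,120),(28,170,255))
K,T=cam("wrist"); H=np.array([.493,.3538,.16])
print("handle-end circle expected r",np.linalg.norm(proj(H+[0.012,0,.088],K,T)-proj(H+[0,0,.088],K,T)))
for r in range(190,270,8): print(r,[tuple(int(k) for k in hsv[r,x]) for x in range(290,356,8)])
E
```

```text
steel [(array([306, 192,  37,  57, 572]), array([323.3182, 209.6276]))]
handle-end circle expected r 14.048871589986836
190 [(107, 155, 191), (106, 170, 192), (106, 168, 167), (107, 170, 168), (107, 155, 165), (106, 172, 193), (106, 172, 194), (106, 170, 196), (106, 171, 191)]
198 [(108, 149, 192), (106, 172, 196), (106, 169, 178), (108, 52, 171), (29, 24, 217), (30, 18, 222), (106, 170, 192), (106, 170, 193), (106, 171, 191)]
206 [(109, 121, 185), (106, 169, 193), (107, 137, 167), (28, 22, 222), (17, 129, 180), (18, 71, 157), (28, 14, 243), (106, 170, 194), (106, 170, 188)]
214 [(112, 91, 165), (106, 171, 188), (94, 9, 210), (17, 118, 201), (17, 128, 171), (17, 129, 121), (28, 23, 175), (106, 170, 188), (106, 170, 178)]
222 [(123, 57, 156), (106, 170, 192), (106, 155, 187), (16, 131, 199), (19, 120, 242), (16, 129, 182), (26, 25, 144), (106, 169, 115), (106, 163, 108)]
230 [(130, 55, 158), (106, 170, 197), (106, 171, 197), (23, 107, 252), (22, 109, 250), (22, 111, 250), (172, 28, 101), (106, 168, 108), (107, 168, 108)]
238 [(172, 45, 154), (106, 173, 193), (106, 169, 195), (22, 112, 250), (22, 110, 251), (24, 104, 253), (2, 28, 119), (106, 165, 108), (106, 169, 110)]
246 [(7, 82, 161), (107, 169, 195), (106, 171, 192), (107, 149, 190), (22, 104, 250), (16, 80, 233), (106, 170, 191), (106, 170, 105), (106, 163, 111)]
254 [(14, 159, 223), (175, 53, 182), (109, 133, 155), (106, 167, 165), (106, 170, 177), (106, 169, 151), (106, 170, 144), (162, 34, 112), (14, 155, 125)]
262 [(15, 157, 229), (15, 156, 231), (14, 157, 229), (14, 156, 225), (15, 155, 232), (15, 154, 233), (14, 158, 226), (14, 160, 180), (14, 158, 123)]
```

The collar spans columns 306–342 with its front row at about 192. A perfect hang predicts 304–341 and 195. The handle end is centred at about (322,236), against a predicted (322.5,234). It is seated and upright with the gripper clear, so I'm handing in.

```bash
python3 - <<'E'
from h import *
print(arm.current_t()); arm.sign_off()
E
```

```text
42.3
the job is handed in; nothing more can be done
```

The mandrel now hangs upright by its collar in the rack slot, let go, and I handed the job in at 42.3 s of the 70 s allowed. `sign_off` reports no verdict, so this rests on my own checks.

**What I did:** I gripped the shank between the rest's saddles and laid the mandrel in the level cradle, handle away from the tail pad. With it let go, I pressed the pad down until the stop pushed back at about 0.96–0.97 rad (about 28 N). I then gripped the raised handle along its axis and lowered the mandrel into the slot from above. It touched the fork at the expected height, within about 1–2 mm.

**Last checks:**
- **Hang position:** in the last wrist picture the collar and the handle end were within about 3 pixels (2–3 mm) of where a perfect hang at the home point would show. That means it is seated and close to vertical.
- **Gripper:** it was clear, 17 cm higher, with the wrist force near zero.

**Not fully confirmed:**
- The picture limit was reached, so I checked the final state from pixel values and never viewed it.
- At the last look above the slot, the top view was mostly hidden by the gripper, so I relied on the wrist and scene views.
- I did not measure the bystanders again. The arm's path was kept clear of them, and none looked shifted in the pictures taken along the way.

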